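# Lay the square against the stage plate

## Robot

A 6-joint arm with a two-finger parallel gripper is mounted at the origin on the work surface. World frame = base frame: x ahead of the robot, y to its left, z up, the work surface at z = 0. Lengths are in m, angles in rad, forces in N, time in s.
With the tool pointing down it reaches from about 0.425 to 0.95 m from the base axis. Payload 3.5 kg.
Tool frame: the origin (TCP) lies midway between the tips of the shut fingers; the grasp point (between the pads) lies 19 mm behind it (ctrl.grip_depth is the distance from the TCP to the grasp point, in m); z points along the fingers, x is the direction in which the jaws open and shut, and the axes are right-handed (so a half turn about z gives the same grasp; the last joint's range is limited). The gripper opens to 85 mm and grips with 20 to 120 N. Pads are 22 mm wide; open, the fingers measure 114 mm over their backs; the gripper's body (76 mm by 85 mm) begins 54 mm behind the grasp point. The pads swing forward as they close: fully open they stand 13 mm farther back than shut.
Start: joints at [-1.4, 0.286, 1.577, -0, 1.279, -0.15], TCP at [0.213, -0.641, 0.231] pointing down, gripper open.
Joint ranges: [-2.77, 2.77], [-0.9, 2.22], [0.21, 2.48], [-1.53, 4.67], [0.24, 2.81], [-2.84, 2.84]. Speed limits (rad/s): [2.79, 2.79, 3.14, 3.14, 3.14, 3.14].

## Interface

Orientations are given as a 3x3 rotation matrix whose columns are the frame's x, y, z axes.
In Python, from cell import ctrl gives the robot as it stands. The module is installed in compiled form; this text tells all that it offers.
- The arm moves only by the tool arm_command, never from a script. Its argument "rows" is a list of rows, each an object with "travel": the shift along the tool's x, y, z in m, a list of three; "twist": the turn, a rotation vector about the tool's x, y, z in degrees, a list of three; "fingers": the closure, from 0 (fully open) to 1 (shut). A call has 1 to 20 rows; each row is the pose to reach, as a shift and turn from the pose measured when the call began, along the tool's axes at that moment; what a row does not reach only later rows make up. A row lasts 1/10 s, in which the tool goes at most 50 mm and 8.59 degrees, less where a joint would pass 70% of its speed; a pose out of reach is approached as far as the arm can. A call with a gripper value outside its range is refused whole. The fingers move at their own pace and stop on an object; "newtons" is the grip in N (left out, the last holds). Time passes only in rows, so rows that repeat a pose let the fingers close. It gives the time, the measured TCP pose, the force and the opening at its end, in the units of the state.
- ctrl.state(): the state, without advancing time (a new reading comes with each control period).
- ctrl.grab_frame(name): name is "scene" or "top" or "wrist"; returns a dict with "frame" (400x640x3 uint8, red, green, blue), "z_map" (400x640 float32, m along the optical axis (not along the pixel's ray), 0 where there is no reading), "fx", "fy", "cx", "cy" (pixels), "xyz" and "orientation" of the camera in the world. Camera axes: x right, y down, z forward; pixel columns grow to the right and rows downward; lengths in m; the calibration is good to about 2 mm. A picture is of the moment at which its call begins.
- ctrl.finish_job(): hands the job in, once; it reports no verdict.
Trained networks look in a picture, given as the dict that the camera call returned (one of the last four; its "shot" number tells which), for a name from the list of things; names that differ only in an ending like _2 or _b are one class to them, and where a whole thing is asked for, a point or a joint stands for the part that bears it (a point fixed in the world has none). Each returns a list of dicts, best first, with "confidence" (0 to 1); they miss things now and then, are a little off and sometimes report something else, mostly with a low value. They report only what shows in the picture. A call takes as long as a camera call. They do not tell look-alikes from the thing itself.
- ctrl.boxes_of(thing, picture): "rect" ([left, top, right, bottom] in pixels, round what is visible of it).
The state is a dict: "clock": time; "joints": joint angles; "dq": joint speeds; "joint_efforts": joint torques, N m; "position": TCP position; "ee_rot": TCP orientation; "wrist_force": force on the tool from outside, world axes, zero at the start; "wrist_torque": the same for the moment, N m; "width": finger opening in m.
Only numpy, scipy, OpenCV 4.12 (cv2) and the standard library are available. Lean on these libraries where they do the work, as an engineer would, in place of code of your own. Each camera call takes 0.05 s, during which the arm holds its last target.

## Task

Get the microscope's stage plate ready for a squareness check: stand the steel square with the orange grip on the bench with its dark stock flush against the plate's brass-faced front edge, along the whole stock, and its blade lying out over the plate so that it covers the white line (not the red one). Let go of it there, and leave everything else on the bench where it is.

Things in the scene. Friction and masses are not known exactly. Their poses are not given: they have to be found in the camera images.
- square: loose square, 0.6 kg, stands left or right of the plate. Origin: centre of the stock's underside, z up. Dark stock 30 (x) by 100 (y) by 22 mm high; its flush face is at x = +15 mm, under the blade. Steel blade 28 mm wide, 22 to 25 mm above the bench, from x = -15 to +125 mm, centred on y = 0. Upright orange grip on the stock, 16 (x) by 70 mm (y), centred on x = y = 0, 25 to 61 mm above the bench.
- stock_left (a point): point on the stock's flush face at its +y end (square frame x = 15, y = 50, z = 10 mm); axes as the square's
- stock_right (a point): point on the stock's flush face at its -y end (square frame x = 15, y = -50, z = 10 mm); axes as the square's
- stage_plate: black plate fixed to the bench, 180 (x) by 200 (y) mm, top at 20 mm; place and yaw vary. Origin: centre of its underside. Front edge at x = -90 mm: the upright face nearest the robot, with a brass band, also seen along its top corner. At the rear (x = 65 to 90 mm) a dark rail to 50 mm height, with a knob sticking out 30 mm at its -y end. Flat glass window.
- plate_edge (a point): middle of the plate's front edge, at bench height; x points from the edge straight into the plate, y along the edge, z up
- white_line: white line painted on the plate's top, 90 mm long (x) and 6 mm wide (y), square to the front edge and starting at it, 30 to 60 mm to the left or right of the plate's middle; origin at the line's centre, on the plate's top; axes as the plate's
- red_line: red line like the white one, on the other half of the plate; not the one wanted; origin at its centre
- slide_box: bystander: closed blue box for glass slides with a white band, 85 x 120 x 30 mm; origin at the centre of its underside; lies on the other side of the plate from the square
- objective: bystander: bright metal microscope objective standing upright, diameter 34 mm, 55 mm high; origin at the centre of its underside
- jar: bystander: amber jar with white cap, diameter 60 mm, 80 mm high; origin at the centre of its underside
- dish: bystander: flat clear glass dish, diameter 90 mm, 18 mm high; origin at the centre of its underside
- driver: bystander: screwdriver with red handle lying on the bench; origin at its underside
There are look-alikes about, which are no part of the job. What is shaped like the square but green or purple is not meant.

How it is judged:
At the end, for the whole second after the job is handed in: The square stands upright on the bench (within 3 mm in height, 0.04 rad of tilt), at rest, its stock in front of the plate's front edge with both ends of the flush face within 2.5 mm of the edge, and its blade centred within 12 mm of the white line's middle, so that the line is covered (x of stock_left in the frame of plate_edge between -0.0025 and 0.002 m and x of stock_right in the frame of plate_edge between -0.0025 and 0.002 m and x of square in the frame of plate_edge below -0.01 m and y of square in the frame of white_line between -0.012 and 0.012 m and height (world z) of square between -0.003 and 0.003 m and angle between square's own z axis and vertical below 0.04 rad and linear speed of square below 0.01 m/s); the robot touches nothing.
It fails at once if a bystander (slide box, objective, jar, dish or screwdriver) is moved by more than 25 mm (distance of any of slide_box, objective, jar, dish, driver from where it was at the start of the episode above 0.025 m).
It also fails if it takes over 38 s, if anything falls off the work surface, if the arm or the gripper's body presses on something with over 40 N, if the wrist force passes 120 N, or if a joint passes its speed limit or range.

## Working session

There is one attempt and no reset: what is moved stays moved. The work goes in short steps, Python scripts to look and compute and a tool call to move; the robot and the scene stay as the last step left them, time stands still between calls to the robot, and variables do not carry over. Pictures are saved under pics/ and viewed, and the job is handed in when it is done.

Besides the shell and the picture viewer there is one more tool, called after "Emit:" as name([rows], argument=value, ...), one row to a line, values as JSON. arm_command: Moves the arm, as the interface text tells. Its arguments: {"type":"object","properties":{"rows":{"type":"array"},"newtons":{"type":"number"}},"required":["rows"]}

```bash
mkdir -p pics; cat > h.py <<'E'
import numpy as np, cv2, pickle
from cell import ctrl
def grab(n,tag):
    f=ctrl.grab_frame(n); cv2.imwrite(f'pics/{tag}.png',f['frame'][:,:,::-1]); pickle.dump(f,open(f'{tag}.pkl','wb')); return f
def cloud(f):
    z=f['z_map'].astype(float); v,u=np.mgrid[:z.shape[0],:z.shape[1]]
    P=np.stack([(u-f['cx'])/f['fx']*z,(v-f['cy'])/f['fy']*z,z],-1)
    return P@np.array(f['orientation']).T+np.array(f['xyz'])
E
python3 - <<'E'
from h import *
for n in ['scene','top']:
    f=grab(n,n+'0'); P=cloud(f)
    print(n,f['xyz'],np.round(f['orientation'],3).tolist(),f['fx'])
    for t in ['square','stage_plate','white_line','red_line','slide_box','objective','jar','dish','driver']:
        for b in ctrl.boxes_of(t,f)[:4]:
            r=b['rect'];u=int((r[0]+r[2])/2);v=int((r[1]+r[3])/2)
            print(t,round(b['confidence'],2),np.round(r),P[v,u].round(3))
print(ctrl.state())
E
```

```text
scene [1.02927588 0.28054955 1.0756256 ] [[-0.447, 0.758, -0.475], [0.894, 0.38, -0.236], [0.002, -0.53, -0.848]] 414.4832164921838
square 0.83 [187.  94. 227. 131.] [ 0.299 -0.516  0.024]
square 0.74 [219. 140. 264. 176.] [ 0.412 -0.307  0.023]
square 0.64 [344. 173. 393. 212.] [0.377 0.114 0.062]
square 0.56 [244.  98. 285. 134.] [ 0.229 -0.33   0.027]
stage_plate 0.78 [242. 200. 342. 283.] [ 0.6   -0.022  0.021]
slide_box 0.71 [397. 214. 448. 258.] [0.423 0.302 0.031]
objective 0.57 [385. 302. 402. 320.] [0.668 0.306 0.057]
jar 0.6 [162. 212. 189. 243.] [ 0.727 -0.31   0.075]
dish 0.83 [452. 318. 486. 355.] [0.627 0.5   0.006]
dish 0.63 [216. 137. 261. 176.] [ 0.413 -0.317  0.025]
driver 0.9 [145. 168. 176. 194.] [ 0.602 -0.48   0.023]
driver 0.34 [215. 140. 263. 178.] [ 0.418 -0.311  0.024]
top [ 0.29909886 -0.02014935  1.6434045 ] [[-0.007, -0.994, 0.111], [-1.0, 0.009, 0.015], [-0.016, -0.111, -0.994]] 486.2791484322003
square 0.64 [468. 222. 500. 266.] [ 0.329 -0.519  0.025]
square 0.64 [278. 223. 316. 265.] [0.33  0.096 0.015]
square 0.59 [403. 255. 449. 289.] [ 0.239 -0.326 
[... 480 characters left out ...]
0, -1.11472264e-05,
        1.27858094e+00, -1.49998092e-01]), 'dq': array([-0.00014044, -0.00069856,  0.0009632 ,  0.00024988, -0.00121458,
        0.00056415]), 'joint_efforts': array([ 9.96856033e-05, -4.05978119e+01, -2.92950046e+01, -1.57542127e-04,
        5.68365285e-04,  1.10600787e-06]), 'position': array([ 0.21285909, -0.64055326,  0.23133053]), 'ee_rot': array([[ 3.15311631e-01, -9.48988185e-01, -6.78005254e-06],
       [-9.48988185e-01, -3.15311631e-01, -2.34960120e-05],
       [ 2.01596084e-05,  1.38427556e-05, -1.00000000e+00]]), 'wrist_force': array([0.03177219, 0.19177029, 0.35362087]), 'wrist_torque': array([0.03843064, 0.04257575, 0.02100962]), 'width': 0.08521351377018317}
```

```bash
python3 - <<'E'
import cv2
a=cv2.imread('pics/top0.png');cv2.imwrite('pics/topc.png',cv2.resize(a[100:300,200:520],None,fx=2.5,fy=2.5,interpolation=cv2.INTER_CUBIC))
E
```

```text
(no output)
```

View pics/scene0.png

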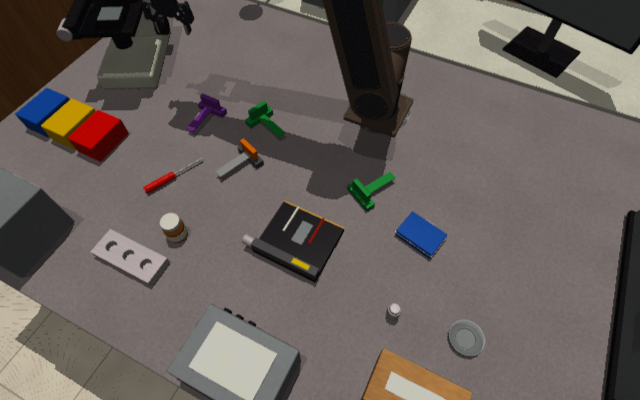

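View pics/topc.png

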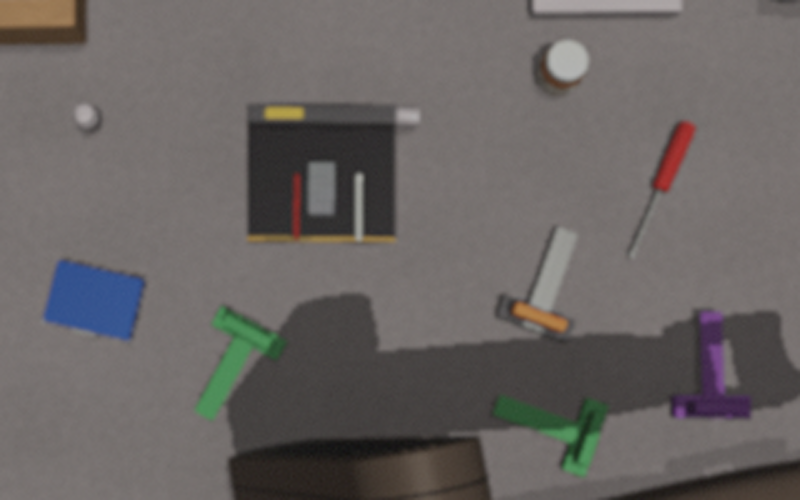

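Candidates, by scene-camera pixel: orange-gripped square with grey blade (240,158), purple one (207,113), green ones (265,118) and (372,188). By the description the orange one is meant. White line at scene (290,217), red at (316,231); slide box is at the left, so the square to the right fits. I'll check this with a crop and measure it.

```bash
python3 - <<'E'
from h import *
a=cv2.imread('pics/scene0.png');cv2.imwrite('pics/crop1.png',cv2.resize(a[130:190,205:285],None,fx=8,fy=8,interpolation=cv2.INTER_CUBIC))
for n in ['scene0','top0']:
    f=pickle.load(open(n+'.pkl','rb'));P=cloud(f);hsv=cv2.cvtColor(f['frame'],cv2.COLOR_RGB2HSV).astype(int);H,S,V=hsv[...,0],hsv[...,1],hsv[...,2]
    def reg(m,name,zr=(-.02,.1)):
        p=P[m]; p=p[(p[:,2]>zr[0])&(p[:,2]<zr[1])]
        r=cv2.minAreaRect((p[:,:2]*1000).astype(np.float32)); pc=np.cov(p[:,:2].T);w,v=np.linalg.eigh(pc)
        print(n,name,len(p),'mean',p.mean(0).round(4),'rect',np.round(r[0],1),np.round(r[1],1),round(r[2],1),'axis',round(np.degrees(np.arctan2(v[1,1],v[0,1]))%180,1))
    X,Y=P[...,0],P[...,1]
    box=lambda x0,x1,y0,y1:(X>x0)&(X<x1)&(Y>y0)&(Y<y1)
    sq=box(.3,.56,-.42,-.22)
    reg(sq&(H>5)&(H<20)&(S>150)&(V>120),'grip')
    reg(sq&(S<60)&(P[...,2]>.015)&(V>105),'blade')
    pl=box(.44,.72,-.16,.12)
    reg(pl&(H>14)&(H<30)&(S>100)&(X<.54),'brass')
    reg(pl&(V>140)&(S<50)&(P[...,2]<.03)&(X<.62),'white')
    reg(pl&((H<5)|(H>174))&(S>130)&(X<.62),'red')
E
```

```text
scene0 grip 91 mean [ 0.3855 -0.2925  0.0615] rect [ 385.  -293.3] [67.8 15.8] 70.4 axis 70.1
scene0 blade 257 mean [ 0.4501 -0.3187  0.0258] rect [ 449.2 -318.8] [ 32.8 112. ] 71.5 axis 159.2
scene0 brass 135 mean [ 0.4944 -0.0036  0.0213] rect [494.9  -7.4] [197.8  11. ] 88.4 axis 88.8
scene0 white 49 mean [ 0.5353 -0.0591  0.0221] rect [535.3 -59. ] [ 6.  86.5] 88.8 axis 179.0
scene0 red 85 mean [0.5403 0.0252 0.0215] rect [538.8  25.1] [ 9.  89.5] 89.4 axis 178.7
top0 grip 41 mean [ 0.3821 -0.2942  0.0595] rect [ 383.8 -291.4] [64.3 12.6] 69.4 axis 69.7
top0 blade 310 mean [ 0.4435 -0.317   0.0255] rect [ 433.9 -319.4] [ 47.7 139.9] 72.5 axis 158.8
top0 brass 125 mean [ 0.4942 -0.0144  0.0176] rect [494.   -9.1] [195.2   7.4] 89.4 axis 89.0
top0 white 31 mean [ 0.5366 -0.0602  0.0201] rect [535.3 -60.2] [ 6.7 85.4] 88.6 axis 178.8
top0 red 65 mean [0.5367 0.0242 0.02  ] rect [539.1  24.5] [ 7.1 78.6] 89.6 axis 178.8
```

View pics/crop1.png

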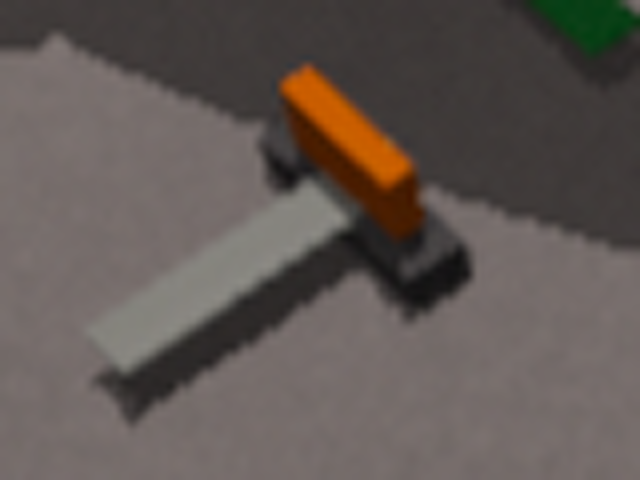

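The crop shows an orange grip, dark stock and steel blade, so the choice holds. The brass edge is clean and the white line sits at y≈-0.06. Next I hover above the grip.

Emit:
arm_command([
  {"travel": [-0.276,-0.273,0.03],"twist": [0,0,-50.8],"fingers": 0},
  {"travel": [-0.276,-0.273,0.03],"twist": [0,0,-50.8],"fingers": 0},
  {"travel": [-0.276,-0.273,0.03],"twist": [0,0,-50.8],"fingers": 0},
  {"travel": [-0.276,-0.273,0.03],"twist": [0,0,-50.8],"fingers": 0},
  {"travel": [-0.276,-0.273,0.03],"twist": [0,0,-50.8],"fingers": 0},
  {"travel": [-0.276,-0.273,0.03],"twist": [0,0,-50.8],"fingers": 0},
  {"travel": [-0.276,-0.273,0.03],"twist": [0,0,-50.8],"fingers": 0},
  {"travel": [-0.276,-0.273,0.03],"twist": [0,0,-50.8],"fingers": 0},
  {"travel": [-0.276,-0.273,0.03],"twist": [0,0,-50.8],"fingers": 0},
  {"travel": [-0.276,-0.273,0.03],"twist": [0,0,-50.8],"fingers": 0},
  {"travel": [-0.276,-0.273,0.03],"twist": [0,0,-50.8],"fingers": 0},
  {"travel": [-0.276,-0.273,0.03],"twist": [0,0,-50.8],"fingers": 0},
], newtons=60)

```text
clock: 2.2
position: [0.3846, -0.2937, 0.2016]
ee_rot: [[0.934, -0.357, 0.0], [-0.357, -0.934, -0.001], [0.0, 0.0, -1.0]]
wrist_force: [0.2, -0.8, 0.7]
width: 0.0854
```

```bash
python3 - <<'E'
from h import *
f=grab('wrist','w1');P=cloud(f);s=ctrl.state();print(s['clock'],s['position'],s['ee_rot'].round(4).tolist(),f['xyz'])
hsv=cv2.cvtColor(f['frame'],cv2.COLOR_RGB2HSV).astype(int);H,S,V=hsv[...,0],hsv[...,1],hsv[...,2]
m=(H>5)&(H<20)&(S>150)&(V>120)&(P[...,2]>.057)&(P[...,2]<.068)
p=P[m];print(len(p),p.mean(0),cv2.minAreaRect((p[:,:2]*1000).astype(np.float32)))
m=(S<60)&(P[...,2]>.02)&(P[...,2]<.03)&(V>105)
p=P[m];print(len(p),p.mean(0),cv2.minAreaRect((p[:,:2]*1000).astype(np.float32)))
E
```

```text
2.25 [ 0.38455109 -0.29368514  0.20150901] [[0.934, -0.3572, 0.0001], [-0.3572, -0.934, -0.0003], [0.0003, 0.0003, -1.0]] [ 0.41123494 -0.22288885  0.34426011]
1035 [ 0.38270544 -0.29438028  0.06108049] ((383.78033447265625, -292.4937744140625), (68.40233612060547, 15.287591934204102), 68.53531646728516)
3393 [ 0.46359543 -0.31985457  0.0251955 ] ((467.3271789550781, -415.0494689941406), (283.5482482910156, 437.95599365234375), 76.94682312011719)
```

View pics/w1.png

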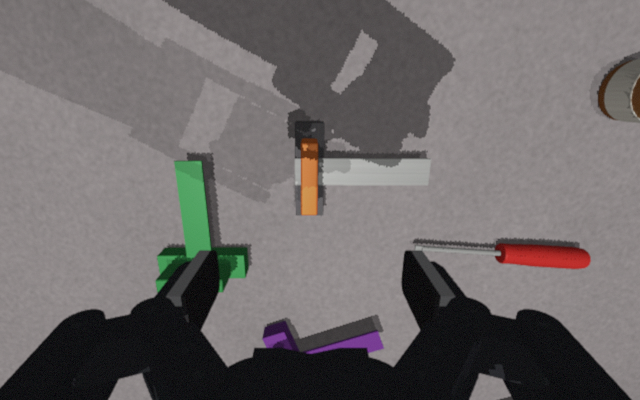

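The wrist view shows the orange grip at (309,178), blade aligned with the jaws, green look-alike clear at (200,220). Descend and grip.

Emit:
arm_command([
  {"travel": [-0.001,-0.001,0.05],"twist": [0,0,0.3],"fingers": 0},
  {"travel": [-0.001,-0.001,0.1],"twist": [0,0,0.3],"fingers": 0},
  {"travel": [-0.001,-0.001,0.13],"twist": [0,0,0.3],"fingers": 0},
  {"travel": [-0.001,-0.001,0.155],"twist": [0,0,0.3],"fingers": 0},
  {"travel": [-0.001,-0.001,0.17],"twist": [0,0,0.3],"fingers": 0},
  {"travel": [-0.001,-0.001,0.17],"twist": [0,0,0.3],"fingers": 0.3},
  {"travel": [-0.001,-0.001,0.17],"twist": [0,0,0.3],"fingers": 0.6},
  {"travel": [-0.001,-0.001,0.17],"twist": [0,0,0.3],"fingers": 0.8},
  {"travel": [-0.001,-0.001,0.17],"twist": [0,0,0.3],"fingers": 1},
  {"travel": [-0.001,-0.001,0.17],"twist": [0,0,0.3],"fingers": 1},
  {"travel": [-0.001,-0.001,0.17],"twist": [0,0,0.3],"fingers": 1},
  {"travel": [-0.001,-0.001,0.17],"twist": [0,0,0.3],"fingers": 1},
], newtons=60)

```text
clock: 3.45
position: [0.3841, -0.293, 0.0327]
ee_rot: [[0.932, -0.361, -0.0], [-0.361, -0.932, -0.001], [0.0, 0.001, -1.0]]
wrist_force: [-3.1, 0.9, 6.5]
width: 0.0148
```

Emit:
arm_command([
  {"travel": [0,0,-0.025],"twist": [0,0,0],"fingers": 1},
  {"travel": [0,0,-0.06],"twist": [0,0,0],"fingers": 1},
  {"travel": [-0.001,-0.04,-0.06],"twist": [0,0,-3],"fingers": 1},
  {"travel": [-0.003,-0.08,-0.06],"twist": [0,0,-7],"fingers": 1},
  {"travel": [-0.004,-0.12,-0.06],"twist": [0,0,-11],"fingers": 1},
  {"travel": [-0.006,-0.16,-0.06],"twist": [0,0,-15],"fingers": 1},
  {"travel": [-0.007,-0.2,-0.06],"twist": [0,0,-19],"fingers": 1},
  {"travel": [-0.008,-0.23,-0.06],"twist": [0,0,-20],"fingers": 1},
  {"travel": [-0.008,-0.248,-0.06],"twist": [0,0,-20],"fingers": 1},
  {"travel": [-0.008,-0.248,-0.06],"twist": [0,0,-20],"fingers": 1},
  {"travel": [-0.008,-0.248,-0.06],"twist": [0,0,-20],"fingers": 1},
  {"travel": [-0.008,-0.248,-0.06],"twist": [0,0,-20],"fingers": 1},
])

```text
clock: 4.65
position: [0.4653, -0.0591, 0.0915]
ee_rot: [[1.0, -0.021, -0.002], [-0.021, -1.0, -0.001], [-0.002, 0.001, -1.0]]
wrist_force: [-0.2, 0.1, -7.9]
width: 0.0149
```

```bash
python3 - <<'E'
from h import *
s=ctrl.state();print(s['clock'],s['position'],s['ee_rot'].round(4).tolist(),s['wrist_force'],s['width'])
for n in ['wrist','scene']:
    f=grab(n,n+'2');P=cloud(f);hsv=cv2.cvtColor(f['frame'],cv2.COLOR_RGB2HSV).astype(int);H,S,V=hsv[...,0],hsv[...,1],hsv[...,2]
    def reg(m,name):
        p=P[m]
        if len(p)<5: print(n,name,len(p));return
        r=cv2.minAreaRect((p[:,:2]*1000).astype(np.float32)); w,v=np.linalg.eigh(np.cov(p[:,:2].T))
        print(n,name,len(p),p.mean(0).round(4),np.round(r[0],1),np.round(r[1],1),round(r[2],1),'axis',round(np.degrees(np.arctan2(v[1,1],v[0,1]))%180,1))
    X,Y,Z=P[...,0],P[...,1],P[...,2]
    pl=(X>.44)&(X<.62)&(Y>-.16)&(Y<.12)
    reg(pl&(H>14)&(H<30)&(S>100)&(X<.54)&(Z<.03),'brass')
    reg(pl&(V>140)&(S<50)&(Z>.012)&(Z<.03),'white')
    reg(pl&(V>90)&(S<50)&(Z>.06)&(Z<.1),'blade')
    reg(pl&((H<5)|(H>174))&(S>130),'red')
a=cv2.imread('pics/scene2.png');cv2.imwrite('pics/scene2c.png',cv2.resize(a[150:300,220:380],None,fx=4,fy=4))
E
```

```text
4.65 [ 0.46534664 -0.05910635  0.09145059] [[0.9998, -0.0214, -0.0018], [-0.0214, -0.9998, -0.0011], [-0.0018, 0.0011, -1.0]] [-0.17715446  0.07495558 -7.94436614] 0.014888493654151971
wrist brass 2023 [0.4924 0.0087 0.0181] [492.8  -0.5] [149.2   5.2] 88.9 axis 88.9
wrist white 6154 [ 0.5572 -0.0148  0.0208] [543.5 -27.1] [ 70.4 105. ] 88.8 axis 30.1
wrist blade 10461 [ 0.5346 -0.0598  0.0836] [517.6 -48.6] [139.8  93.5] 15.5 axis 176.0
wrist red 1543 [0.5365 0.0246 0.0216] [524.4  24.3] [115.6  10.9] 2.0 axis 179.3
scene brass 115 [0.4947 0.0137 0.0209] [490.   -5.8] [195.1  18.9] 89.3 axis 88.7
scene white 0
scene blade 119 [ 0.5693 -0.0635  0.0846] [543.2 -62.2] [28.9 95.9] 89.2 axis 11.2
scene red 93 [0.5391 0.0253 0.0214] [537.8  25.5] [10.  89.7] 89.2 axis 178.9
```

View pics/wrist2.png

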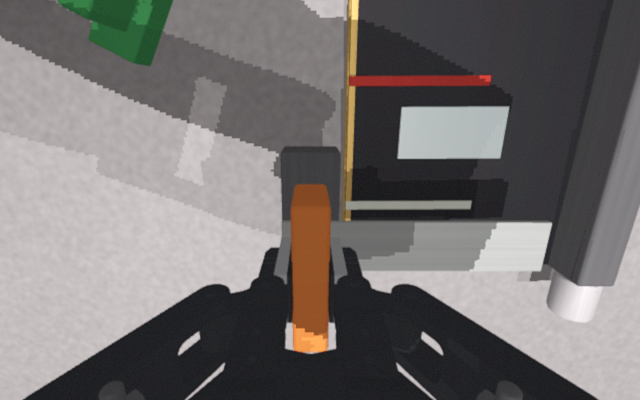

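View pics/scene2c.png

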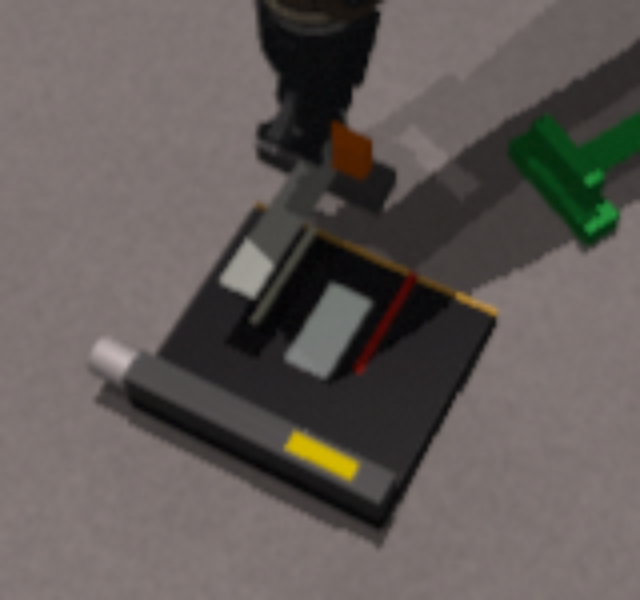

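```bash
python3 - <<'E'
from h import *
f=pickle.load(open('wrist2.pkl','rb'));P=cloud(f);I=f['frame'].astype(int)
for c in (370,400,430,460): 
    col=P[198:212,c]; print('white col',c,I[198:212,c].sum(1)//3, P[201:209,c,1].round(4).tolist(), P[205,c].round(4))
for c in (360,400,450,500,540):
    r=[v for v in range(212,290) if .06<P[v,c,2]<.1]; print('blade',c,r[0],r[-1],P[r[0],c].round(4),P[r[-1],c].round(4),P[245,c].round(4))
for v in (155,170,185,200,215):
    print('stock',v,[(c,P[v,c].round(4).tolist()) for c in (290,325,335,338,340,342)])
for v in (10,40,100,150,190,210):
    b=[c for c in range(335,365) if I[v,c,0]-I[v,c,2]>50]; print('brass',v,b[0],b[-1],P[v,b[0]].round(4),P[v,b[-1]].round(4),P[v,b[len(b)//2]].round(4))
E
```

```text
white col 370 [ 29  30  67 122 144 143 144 144 143 145 133  94  37  26] [-0.056, -0.057, -0.0579, -0.0584, -0.0595, -0.06, -0.0605, -0.0611] [ 0.508  -0.0595  0.0195]
white col 400 [ 26  34  70 125 145 145 145 145 145 145 133  95  37  26] [-0.0565, -0.0571, -0.0581, -0.0586, -0.0595, -0.0601, -0.0608, -0.0613] [ 0.5293 -0.0595  0.0207]
white col 430 [ 30  31  71 125 144 144 144 145 145 145 134  95  35  24] [-0.0571, -0.0575, -0.0582, -0.0586, -0.0599, -0.0604, -0.0615, -0.0624] [ 0.5508 -0.0599  0.021 ]
white col 460 [ 30  37  88 133 146 145 146 147 145 146 125  77  32  24] [-0.0574, -0.0581, -0.0587, -0.0595, -0.0602, -0.0613, -0.0617, -0.0627] [ 0.5721 -0.0602  0.0214]
blade 360 221 265 [ 0.4912 -0.0462  0.0815] [ 0.4916 -0.0711  0.0833] [ 0.4911 -0.0586  0.0844]
blade 400 221 271 [ 0.5123 -0.047   0.0807] [ 0.5132 -0.0749  0.0839] [ 0.5124 -0.0595  0.0834]
blade 450 221 271 [ 0.5386 -0.0476  0.0805] [ 0.5404 -0.0757  0.0835] [ 0.5388 -0.0602  0.0833]
blade 500 221 271 [ 0.5648 -0.0482  0.0806] [ 0.5675 -0.0762  0.0835] [ 0.5651 -0.0606  0.0835]
blade 540 221 271 [ 0.5854 -0.0484  
[... 978 characters left out ...]
.0274, 0.1203]), (335, [0.4781, -0.0425, 0.0816]), (338, [0.4799, -0.0433, 0.0798]), (340, [0.4883, -0.0747, -0.0008]), (342, [0.4892, -0.0719, 0.0064])]
brass 10 348 358 [0.4917 0.0684 0.0078] [0.4965 0.0657 0.0192] [0.4934 0.0655 0.0202]
brass 40 347 356 [0.4913 0.0511 0.0074] [0.4953 0.0488 0.0214] [0.493  0.049  0.0207]
brass 100 346 354 [0.4907 0.0135 0.0112] [0.4949 0.0135 0.0208] [0.4924 0.0136 0.0199]
brass 150 344 352 [ 0.4902 -0.0213  0.0069] [ 0.4943 -0.0192  0.0201] [ 0.4913 -0.0187  0.0224]
brass 190 343 350 [ 0.4896 -0.0511  0.0083] [ 0.4932 -0.0473  0.0214] [ 0.4911 -0.0472  0.0214]
brass 210 343 350 [ 0.4893 -0.0656  0.0123] [ 0.4936 -0.0628  0.0202] [ 0.4914 -0.0626  0.0205]
```

Blade is level, 2 mm right of the white line (row 205), stock flush face ~9.7 mm short of the edge. Lower, then advance.

Emit:
arm_command([
  {"travel": [0,-0.002,0.02],"twist": [0,0,0],"fingers": 1},
  {"travel": [0,-0.002,0.04],"twist": [0,0,0],"fingers": 1},
  {"travel": [0,-0.002,0.05],"twist": [0,0,0],"fingers": 1},
  {"travel": [0,-0.002,0.055],"twist": [0,0,0],"fingers": 1},
  {"travel": [0,-0.002,0.058],"twist": [0,0,0],"fingers": 1},
  {"travel": [0,-0.002,0.058],"twist": [0,0,0],"fingers": 1},
  {"travel": [0.003,-0.002,0.058],"twist": [0,0,0],"fingers": 1},
  {"travel": [0.006,-0.002,0.058],"twist": [0,0,0],"fingers": 1},
  {"travel": [0.008,-0.002,0.058],"twist": [0,0,0],"fingers": 1},
  {"travel": [0.008,-0.002,0.058],"twist": [0,0,0],"fingers": 1},
  {"travel": [0.008,-0.002,0.058],"twist": [0,0,0],"fingers": 1},
])

```text
clock: 5.85
position: [0.4739, -0.0577, 0.034]
ee_rot: [[1.0, -0.022, -0.001], [-0.022, -1.0, -0.001], [-0.001, 0.001, -1.0]]
wrist_force: [-0.1, 0.5, -8.0]
width: 0.0148
```

```bash
cat > m.py <<'E'
from h import *
import sys
f=grab('wrist',sys.argv[1]);P=cloud(f);I=f['frame'].astype(int);s=ctrl.state()
print(s['clock'],s['position'].round(4),s['wrist_force'].round(1),s['wrist_torque'].round(2),s['width'])
for v in range(140,260,12):
    b=[c for c in range(325,370) if I[v,c,0]-I[v,c,2]>50 and P[v,c,2]<.03]
    if b: print(v,'brass',b[0],b[-1],P[v,b[0]].round(4),P[v,b[-1]].round(4),'left',P[v,b[0]-3].round(4))
cv2.imwrite('pics/'+sys.argv[1]+'c.png',cv2.resize(f['frame'][100:300,250:520,::-1],None,fx=2.9,fy=2.9,interpolation=cv2.INTER_CUBIC))
E
python3 m.py w3
```

```text
5.9 [ 0.4737 -0.0577  0.0339] [ 0.1  0.2 -6.5] [0.   0.06 0.06] 0.014933355150526621
140 brass 340 351 [ 0.4903 -0.0043  0.0107] [ 0.4948 -0.003   0.0212] left [ 0.4896 -0.0057  0.0005]
152 brass 340 350 [ 0.4902 -0.0103  0.0125] [ 0.4944 -0.009   0.0206] left [ 0.4878 -0.0086  0.0223]
164 brass 340 350 [ 0.4893 -0.0146  0.0226] [ 0.4944 -0.015   0.0214] left [ 0.4878 -0.0146  0.0225]
176 brass 340 350 [ 0.49   -0.0228  0.0147] [ 0.4947 -0.0215  0.02  ] left [ 0.4878 -0.0207  0.0226]
188 brass 340 349 [ 0.49   -0.0291  0.0158] [ 0.4942 -0.0277  0.0207] left [ 0.4878 -0.0268  0.0233]
200 brass 340 349 [ 0.4899 -0.0353  0.0172] [ 0.4943 -0.0342  0.0208] left [ 0.4878 -0.0333  0.0231]
212 brass 339 348 [ 0.4897 -0.0436  0.0135] [ 0.4939 -0.0411  0.0204] left [ 0.4873 -0.0399  0.0232]
```

View pics/w3c.png

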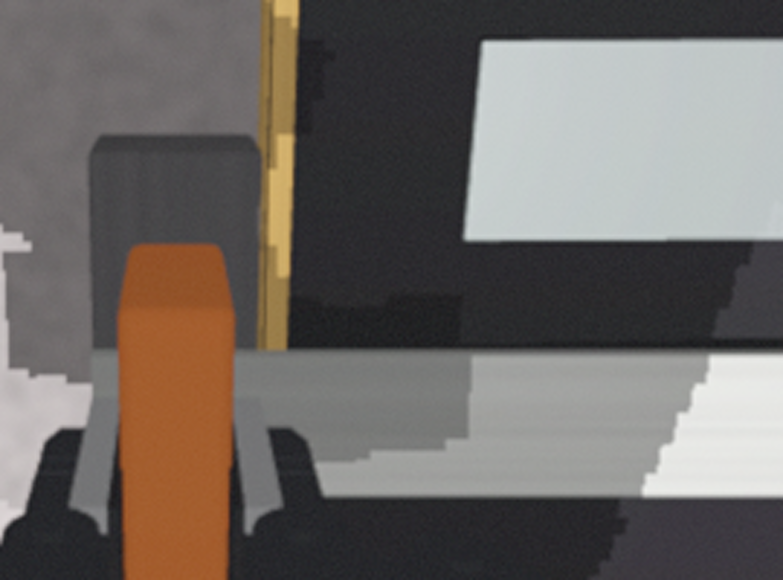

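White line is hidden under the blade; a gap of 1–2 mm remains at the brass. Press on gently.

Emit:
arm_command([
  {"travel": [0.001,0,0.001],"twist": [0,0,0],"fingers": 1},
  {"travel": [0.002,0,0.001],"twist": [0,0,0],"fingers": 1},
  {"travel": [0.0025,0,0.001],"twist": [0,0,0],"fingers": 1},
  {"travel": [0.0025,0,0.001],"twist": [0,0,0],"fingers": 1},
  {"travel": [0.0025,0,0.001],"twist": [0,0,0],"fingers": 1},
])

```text
clock: 6.4
position: [0.4754, -0.0578, 0.0331]
ee_rot: [[1.0, -0.021, -0.004], [-0.021, -1.0, -0.001], [-0.004, 0.001, -1.0]]
wrist_force: [-5.0, -0.5, 0.1]
width: 0.0152
```

```bash
python3 m.py w4
```

```text
6.45 [ 0.4754 -0.0578  0.0331] [-5.3 -0.5 -0.7] [0.12 0.99 0.25] 0.014985564706452547
140 brass 337 348 [ 0.4903 -0.0046  0.0077] [ 0.4948 -0.0031  0.0198] left [ 0.4892 -0.0055  0.0009]
152 brass 340 348 [ 0.4908 -0.0089  0.0201] [ 0.4948 -0.0089  0.0208] left [ 0.4893 -0.0086  0.0213]
164 brass 340 347 [ 0.4909 -0.015   0.0199] [ 0.4943 -0.0149  0.0207] left [ 0.4892 -0.0144  0.0224]
176 brass 339 347 [ 0.4903 -0.0207  0.0218] [ 0.4944 -0.0209  0.0213] left [ 0.4887 -0.0206  0.0221]
188 brass 326 347 [ 0.4834 -0.0246  0.0296] [ 0.4947 -0.0279  0.0191] left [ 0.4818 -0.0232  0.0343]
200 brass 339 346 [ 0.4904 -0.0337  0.0212] [ 0.494  -0.0338  0.021 ] left [ 0.4887 -0.0329  0.0236]
212 brass 339 346 [ 0.4906 -0.041   0.0195] [ 0.4941 -0.0405  0.021 ] left [ 0.4887 -0.0397  0.0227]
```

View pics/w4c.png

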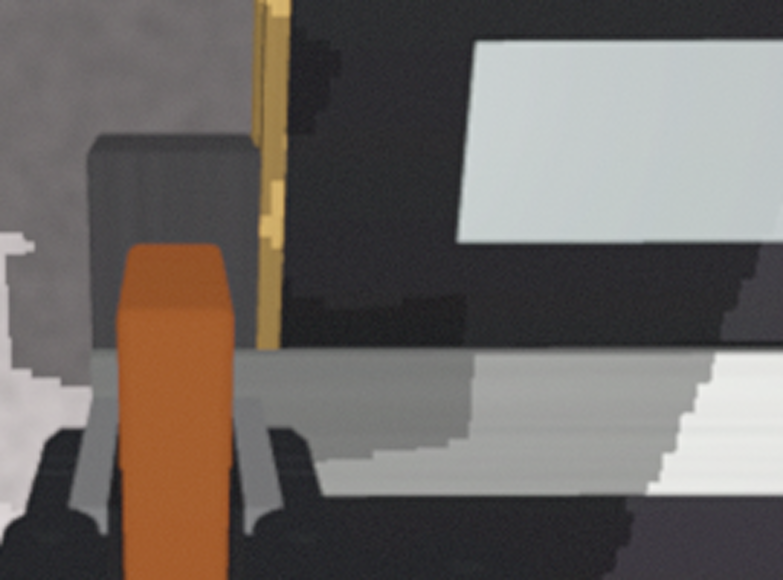

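Contact (−5 N). Press a little more to seat the whole stock.

Emit:
arm_command([
  {"travel": [0.001,0,0.0005],"twist": [0,0,0],"fingers": 1},
  {"travel": [0.002,0,0.001],"twist": [0,0,0],"fingers": 1},
  {"travel": [0.003,0,0.001],"twist": [0,0,0],"fingers": 1},
  {"travel": [0.003,0,0.001],"twist": [0,0,0],"fingers": 1},
  {"travel": [0.003,0,0.001],"twist": [0,0,0],"fingers": 1},
])

```text
clock: 6.95
position: [0.4757, -0.0579, 0.033]
ee_rot: [[1.0, -0.019, -0.013], [-0.019, -1.0, -0.0], [-0.013, 0.001, -1.0]]
wrist_force: [-13.3, -1.5, 10.0]
width: 0.0149
```

```bash
python3 m.py w5; python3 -c "
from cell import ctrl;print(ctrl.state()['ee_rot'].round(4))"
```

```text
7.0 [ 0.4756 -0.0579  0.033 ] [-13.7  -2.5  11. ] [0.13 2.28 0.17] 0.015231505342027689
140 brass 337 348 [ 0.4903 -0.0048  0.0064] [ 0.4947 -0.0029  0.0211] left [ 4.891e-01 -5.700e-03 -4.000e-04]
152 brass 340 347 [ 0.4909 -0.009   0.0198] [ 0.4943 -0.0088  0.0211] left [ 0.4894 -0.0088  0.0205]
164 brass 340 347 [ 0.491  -0.0151  0.0198] [ 0.4944 -0.015   0.0205] left [ 0.4893 -0.0146  0.0219]
176 brass 340 347 [ 0.491  -0.0212  0.0201] [ 0.4945 -0.0211  0.0206] left [ 0.4893 -0.0207  0.022 ]
188 brass 326 346 [ 0.4836 -0.025   0.0285] [ 0.4941 -0.0276  0.0203] left [ 0.482  -0.0232  0.0344]
200 brass 339 346 [ 0.4905 -0.0339  0.0206] [ 0.4942 -0.0339  0.0206] left [ 0.4889 -0.0333  0.0224]
212 brass 339 345 [ 0.4906 -0.0408  0.0199] [ 0.4937 -0.0405  0.0208] left [ 0.4889 -0.0399  0.0221]
[[ 9.997e-01 -1.920e-02 -1.320e-02]
 [-1.920e-02 -9.998e-01 -4.000e-04]
 [-1.320e-02  7.000e-04 -9.999e-01]]
```

Emit:
arm_command([
  {"travel": [0.001,0,0],"twist": [0,0.5,0],"fingers": 1},
  {"travel": [0.0005,0,0],"twist": [0,0.7,0],"fingers": 1},
  {"travel": [0.0005,0,0],"twist": [0,0.7,0],"fingers": 1},
  {"travel": [0.0005,0,0],"twist": [0,0.7,0],"fingers": 1},
])

```text
clock: 7.4
position: [0.4755, -0.0578, 0.0331]
ee_rot: [[1.0, -0.019, -0.003], [-0.019, -1.0, -0.0], [-0.003, 0.0, -1.0]]
wrist_force: [-6.9, -0.3, 0.2]
width: 0.0148
```

```bash
python3 -c "
from cell import ctrl;s=ctrl.state();print(s['clock'],s['position'],s['ee_rot'].round(4),s['wrist_force'],s['wrist_torque'])"
```

```text
7.4 [ 0.47551796 -0.05778513  0.0330841 ] [[ 9.998e-01 -1.870e-02 -3.200e-03]
 [-1.870e-02 -9.998e-01 -4.000e-04]
 [-3.200e-03  4.000e-04 -1.000e+00]] [-6.86714531 -0.25735596  0.22892143] [0.25279976 1.07518121 0.16497814]
```

Light contact, upright. Release partly, then fully, without moving.

Emit:
arm_command([
  {"travel": [0,0,0],"twist": [0,0,0],"fingers": 0.8},
  {"travel": [0,0,0],"twist": [0,0,0],"fingers": 0.7},
  {"travel": [0,0,0],"twist": [0,0,0],"fingers": 0.6},
  {"travel": [0,0,0],"twist": [0,0,0],"fingers": 0.5},
  {"travel": [0,0,0],"twist": [0,0,0],"fingers": 0.4},
  {"travel": [0,0,0],"twist": [0,0,0],"fingers": 0.4},
  {"travel": [0,0,0],"twist": [0,0,0],"fingers": 0.4},
])

```text
clock: 8.1
position: [0.4757, -0.0578, 0.0332]
ee_rot: [[1.0, -0.019, -0.003], [-0.019, -1.0, -0.0], [-0.003, 0.001, -1.0]]
wrist_force: [-0.4, 0.4, -0.5]
width: 0.0513
```

```bash
python3 m.py w6
```

```text
8.15 [ 0.4756 -0.0578  0.0331] [-0.  -0.2  0.2] [-0.01  0.03 -0.02] 0.051299156429895396
140 brass 337 348 [ 0.4903 -0.0043  0.0103] [ 0.4949 -0.0031  0.0199] left [ 4.894e-01 -5.700e-03 -3.000e-04]
152 brass 340 347 [ 0.4908 -0.0085  0.0224] [ 0.4945 -0.0089  0.0204] left [ 0.4894 -0.0086  0.022 ]
164 brass 339 347 [ 0.4904 -0.0146  0.0219] [ 0.4945 -0.0149  0.0207] left [ 0.4888 -0.0144  0.0226]
176 brass 339 347 [ 0.4907 -0.0215  0.0192] [ 0.4947 -0.0213  0.02  ] left [ 0.4888 -0.0203  0.0236]
188 brass 325 346 [ 0.4831 -0.0249  0.029 ] [ 0.4942 -0.0275  0.0205] left [ 0.4815 -0.0236  0.033 ]
200 brass 338 346 [ 0.49   -0.0334  0.0222] [ 0.4943 -0.034   0.0207] left [ 0.4886 -0.0338  0.0209]
212 brass 338 345 [ 0.4903 -0.041   0.0196] [ 0.4938 -0.0405  0.021 ] left [ 0.4885 -0.0398  0.0227]
```

View pics/w6.png

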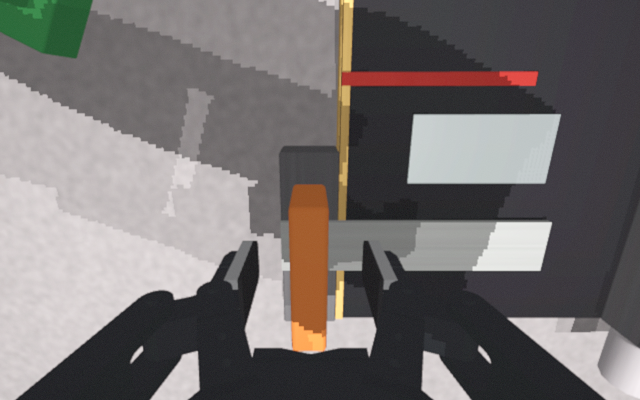

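Released, stayed in place. Lift straight away and check from above.

Emit:
arm_command([
  {"travel": [0,0,-0.02],"twist": [0,0,0],"fingers": 0.4},
  {"travel": [0,0,-0.05],"twist": [0,0,0],"fingers": 0.4},
  {"travel": [0,0,-0.09],"twist": [0,0,0],"fingers": 0.2},
  {"travel": [0,0,-0.13],"twist": [0,0,0],"fingers": 0},
  {"travel": [0,0.03,-0.17],"twist": [0,0,0],"fingers": 0},
  {"travel": [0,0.07,-0.17],"twist": [0,0,0],"fingers": 0},
  {"travel": [0,0.08,-0.17],"twist": [0,0,0],"fingers": 0},
  {"travel": [0,0.08,-0.17],"twist": [0,0,0],"fingers": 0},
  {"travel": [0,0.08,-0.17],"twist": [0,0,0],"fingers": 0},
])

```text
clock: 9.05
position: [0.4739, -0.1369, 0.2019]
ee_rot: [[1.0, -0.019, -0.005], [-0.019, -1.0, 0.001], [-0.005, -0.001, -1.0]]
wrist_force: [-0.2, -0.7, 0.0]
width: 0.0856
```

```bash
python3 - <<'E'
from h import *
f=grab('wrist','w7');P=cloud(f);I=f['frame'].astype(int);X,Y,Z=P[...,0],P[...,1],P[...,2]
print(f['xyz'],ctrl.state()['clock'])
hsv=cv2.cvtColor(f['frame'],cv2.COLOR_RGB2HSV).astype(int);H,S,V=hsv[...,0],hsv[...,1],hsv[...,2]
near=(X>.44)&(X<.62)&(Y>-.18)&(Y<.06)
for name,m in dict(brass=near&(H>14)&(H<30)&(S>100)&(X<.51)&(Z<.028)&(Z>.015),grip=near&(H>3)&(H<20)&(S>120)&(Z>.057),blade=near&(S<60)&(V>80)&(Z>.0225)&(Z<.03)&(X>.5),red=near&((H<3)|(H>174))&(S>130)&(Z<.03)).items():
    p=P[m]
    if len(p)<5: print(name,len(p));continue
    r=cv2.minAreaRect((p[:,:2]*1000).astype(np.float32));w,v=np.linalg.eigh(np.cov(p[:,:2].T))
    print(name,len(p),p.mean(0).round(4),np.round(r[0],1),np.round(r[1],1),round(r[2],1),'axis',np.degrees(np.arctan2(v[1,1],v[0,1]))%180, [P[m&(abs(X-x)<.01)][:,2].mean().round(4) for x in (.52,.58)])
for yy in np.arange(-.155,.035,.012):
    m=near&(abs(Y-yy)<.003)&(H>14)&(H<30)&(S>100)&(X<.51)&(Z<.028)&(Z>.003)
    d=near&(abs(Y-yy)<.003)&(S<60)&(V<110)&(Z>.018)&(Z<.027)&(X<.495)
    print(round(yy,3),'brass',(X[m].min().round(4),X[m].max().round(4)) if m.any() else None,'stock',(X[d].min().round(4),X[d].max().round(4)) if d.any() else None)
g=grab('scene','s7')
cv2.imwrite('pics/s7c.png',cv2.resize(g['frame'][150:300,220:380,::-1],None,fx=4,fy=4))
for t in ['slide_box','objective','jar','dish','driver']:
    b=ctrl.boxes_of(t,g)[:1]; print(t,b and (np.round(b[0]['rect']),b[0]['confidence']))
E
```

```text
[ 0.47562929 -0.06135762  0.34469467] 9.1
brass 575 [ 0.4925 -0.0328  0.0202] [492.5 -42.2] [130.2   4.8] 89.1 axis 89.08850047381128 [np.float64(nan), np.float64(nan)]
grip 1535 [ 0.4748 -0.0574  0.0625] [476.4 -88.3] [ 65.  122.8] 25.3 axis 89.86281481478443 [np.float64(0.2242), np.float64(nan)]
blade 3145 [ 0.5499 -0.0591  0.0252] [550.4 -33.6] [ 80.  100.1] 88.9 axis 0.2185589887776871 [np.float64(0.0252), np.float64(0.0252)]
red 0
-0.155 brass None stock None
-0.143 brass None stock None
-0.131 brass None stock None
-0.119 brass None stock None
-0.107 brass (np.float64(0.4894), np.float64(0.4936)) stock (np.float64(0.4597), np.float64(0.4946))
-0.095 brass (np.float64(0.4895), np.float64(0.4937)) stock (np.float64(0.46), np.float64(0.4946))
-0.083 brass (np.float64(0.4895), np.float64(0.4937)) stock (np.float64(0.4604), np.float64(0.4946))
-0.071 brass (np.float64(0.4896), np.float64(0.4936)) stock (np.float64(0.4598), np.float64(0.4945))
-0.059 brass None stock (np.float64(0.4604), np.float64(0.4856))
-0.047 brass None stock (np.float64(0.4607), np.float64(0.4946))
-0.035 brass (np.float64(0.4907), np.float64(0.4947)) stock (np.float64(0.461), np.float64(0.4889))
-0.023 brass (np.float64(0.4908), np.float64(0.4947)) stock (np.float64(0.4614), np.float64(0.4889))
-0.011 brass (np.float64(0.4909), np.float64(0.4946)) stock (np.float64(0.4608), np.float64(0.4899))
0.001 brass (np.float64(0.4906), np.float64(0.4956)) stock None
0.013 brass (np.float64(0.4911), np.float64(0.4956)) stock None
0.025 brass (np.float64(0.4912), np.float64(0.4919)) stock None
slide_box (array([395., 213., 449., 259.]), 0.89)
objective (array([386., 301., 403., 319.]), 0.51)
jar (array([160., 212., 189., 242.]), 0.88)
dish (array([451., 320., 482., 353.]), 0.8)
driver (array([146., 170., 177., 190.]), 0.53)<stdin>:10: RuntimeWarning: Mean of empty slice.
  ret = ret.dtype.type(ret / rcount)
```

View pics/w7.png

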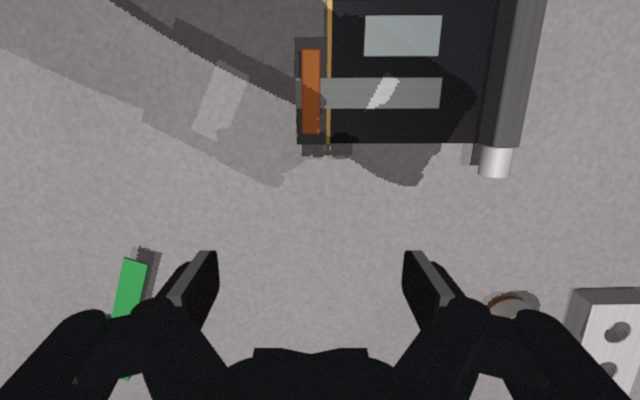

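View pics/s7c.png

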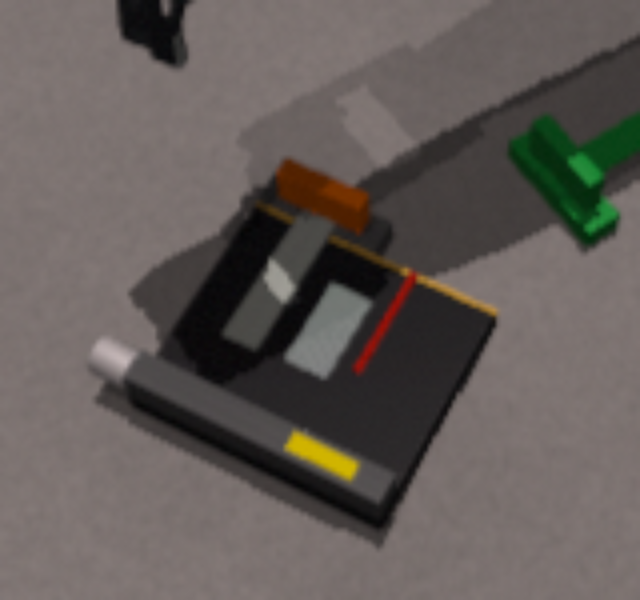

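```bash
python3 -c "
import cv2;a=cv2.imread('pics/w7.png');cv2.imwrite('pics/w7c.png',cv2.resize(a[25:165,285:365],None,fx=4.2,fy=4.2,interpolation=cv2.INTER_NEAREST))"
```

```text
(no output)
```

View pics/w7c.png

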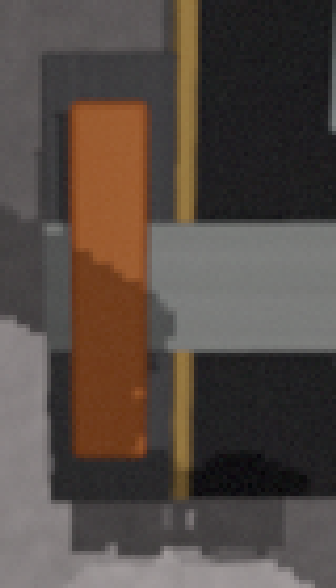

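The stock meets the brass without a gap at both ends, the white line is fully covered, and the bystanders are where they were. Handing in.

```bash
python3 -c "
from cell import ctrl;print(ctrl.finish_job())"
```

```text
the job is handed in; nothing more can be done
None
```

I set the orange-gripped square down with its stock pressed flush against the plate's brass front edge and its blade over the white line. Then I let go, backed the arm clear and handed in at about 9 s; no verdict is reported.

Last checks, after release:
- **Flush fit:** no gap shows between stock and brass at either end. Both lines run parallel to within about 0.2°, and the back-edge measurement puts the flush face at the edge to about 1 mm.
- **Blade:** it is level at 25 mm height, which means the stock is standing upright on the bench. Its centre is within about 1–2 mm of the white line, which is fully covered; the red line is clear.
- **Bystanders:** the slide box, objective, jar, dish and screwdriver are all detected within a few pixels of where they started.
- **Checks that gave nothing usable:** the automatic rectangle fits for the grip and blade in the last wrist picture picked up stray pixels, and the red line wasn't picked up there. I relied on the edge profiles and a close crop instead.

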